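# Press the amber flask down in the reader's sprung ring cradle and hold it

### The job

Pick up the amber round flask, set it upright in the orange sprung ring of the sample reader, and press it down with the gripper, on the flask only, until the ring is fully down at its stop. Finish while still holding it pressed fully down like that: do not let go. Keep the flask upright all the way and leave the clear flask and everything else on the bench where it is.

Things in the scene. Friction and masses are not known exactly. Their poses are not given: they have to be found in the camera images.
- amber_flask: the flask to load: amber glass, white stopper fixed in it, 0.10 to 0.18 kg. Bulb 80 mm in diameter centred 35 mm above the origin, flat foot 39 mm across; neck 30 mm in diameter from 72 to 115 mm, lip 35 mm in diameter to 121 mm, stopper 32 mm in diameter to 133 mm (top). Stands on the bench; may swap places with the clear flask or the reader. Origin: centre of the underside; z up the neck.
- clear_flask: the same shape and size in clear glass with a blue stopper; not to be disturbed. Origin: centre of the underside.
- cradle: sample reader, fixed: white round base 132 mm in diameter, 18 mm high, three steel guide pins (9 mm thick, tops at 72 mm, 53 mm off the axis at 60, 180, 300 degrees) carrying the orange ring; on its own +x side a white box with dark screen, 55 to 141 mm off the axis, 70 mm wide, 52 mm high. Origin: on the ring axis at bench level; z up.
- ring_mouth (a point): centre of the upper face of the orange ring, moves with it; 70 mm above the bench when up. Hole 64 mm in diameter, ring 90 mm outside, 9 mm thick, three ears reaching 63 mm from the axis. The bulb rests on the hole's upper edge: a seated upright flask has its origin 11 mm below this point.
- ring (a joint): how far the sprung ring is pressed down: 0 up, 0.020 m fully down at its hard stop. The spring pushes back with about 3 to 4 N at the top and about 13 N at the bottom; the weight of the flask alone does not press it down, and it springs back when let go.
- bottle_a: amber reagent bottle with paper label and white cap, 68 mm in diameter, 150 mm high, a bystander. Origin: centre of the underside.
- bottle_b: second amber reagent bottle, the same; a bystander. Origin: centre of the underside.
- beaker: empty open glass beaker, 68 mm in diameter, 85 mm high, a bystander. Origin: centre of the underside.
- wash_bottle: white plastic bottle with red cap, 64 mm in diameter, 140 mm high, a bystander. Origin: centre of the underside.
- mouse: light grey round computer mouse on a red and white pad, 62 mm across, 32 mm high, a bystander. Origin: centre of the underside.
Mind the look-alikes: they are no part of the job. What is shaped like the amber_flask but pink is not meant. Leave any blue or green look-alike of the cradle alone.

How it is judged:
By the outcome, as a careful person would: the job done as asked, in the order asked, and still so for the second after the job is handed in, while the arm keeps its last pose, push and grip.
It also fails if it takes over 43 s, if anything falls off the work surface, if the arm or the gripper's body presses on something with over 40 N, if the wrist force passes 120 N, or if a joint passes its speed limit or range.

### The arm

A 6-joint arm with a two-finger parallel gripper is mounted at the origin on the work surface. World frame = base frame: x ahead of the robot, y to its left, z up, the work surface at z = 0. Lengths are in m, angles in degrees, forces in N, time in s.
With the tool pointing down it reaches from about 0.375 to 0.975 m from the base axis. Payload 3.8 kg.
Tool frame: the origin (TCP) lies midway between the tips of the shut fingers; the grasp point (between the pads) lies 19 mm behind it; z points along the fingers, y is the line along which they close (so a half turn about z gives the same grasp; the last joint's range is limited). The gripper opens to 85 mm and grips with 20 to 120 N. Pads are 22 mm wide; open, the fingers measure 114 mm over their backs; the gripper's body (76 mm by 85 mm) begins 54 mm behind the grasp point. The pads swing forward as they close: fully open they stand 13 mm farther back than shut.
Start: joints at [71.912, 15.12, 91.902, -0, 72.978, -2.114], TCP at [0.186, 0.649, 0.231] pointing down, gripper open.
Joint ranges: [-150.88, 150.88], [-54.13, 125.18], [17.81, 147.31], [-75.09, 255.09], [0, 152.58], [-146.25, 146.25]. Speed limits (degrees/s): [147.25, 147.25, 180, 180, 180, 180].

### API

Orientations are given as a 3x3 rotation matrix whose columns are the frame's x, y, z axes.
In Python, from bench import * gives the robot as it stands.
- The arm moves only by the tool shift_gripper, called after "Request:" as a command line: name --argument value ..., lists and objects as JSON in quotes. Schema: {"type":"object","properties":{"plan":{"type":"array","items":{"type":"array","prefixItems":[{"type":"array","items":{"type":"number"},"minItems":3,"maxItems":3},{"type":"array","items":{"type":"number"},"minItems":3,"maxItems":3}],"minItems":2,"maxItems":2},"minItems":1,"maxItems":5},"jaw":{"type":"number"},"grip_force":{"type":"number"},"only":{"type":"string"},"quiet":{"type":"boolean"},"lines":{"type":"string"}},"required":["plan"],"additionalProperties":false}. plan is a list of rows, 1 to 5 of them, each written [[dx, dy, dz], [rx, ry, rz]]: dx, dy, dz in m, then a rotation vector rx, ry, rz in degrees; each row shifts and turns the commanded pose from where the row before left it, along the tool's axes as they then stand; what a row does not reach is not made up. A row lasts 1/8 s, in which the tool goes at most 0.0625 m and 10.7 degrees, less where a joint would pass 70% of its speed; a pose out of reach is approached as far as the arm can. jaw is the finger opening in m, set as the call begins (left out keeps the last). The fingers move at their own pace and stop on an object; grip_force is the grip in N (left out, the last holds). Time passes only in rows, so rows that do not move let the fingers close. The tool returns the time, the measured TCP pose, the force, the opening and the grip force at its end. only (a regular expression) keeps the lines of the reply that match it, lines (a string "A,B") keeps lines A to B, and quiet returns only ok. Input that does not fit is refused with a message, and nothing moves.
- sense(): the state, without advancing time (a new reading comes with each control period).
- camera(name): name is "side" or "top"; returns a dict with "image" (400x640x3 uint8, red, green, blue), "z_map" (400x640 float32, m along the optical axis (not along the pixel's ray), 0 where there is no reading), "fx", "fy", "cx", "cy" (pixels), "eye" and "orientation" of the camera in the world. Camera axes: x right, y down, z forward; pixel columns grow to the right and rows downward; lengths in m; the calibration is good to about 2 mm. A picture is of the moment at which its call begins.
- job_done(): hands the job in; it is judged then, once.
The state is a dict: "t": time; "joint_pos": joint angles; "joint_velocities": joint speeds; "joint_torque": joint torques, N m; "tcp_pos": TCP position; "eef_rot": TCP orientation; "ft_force": force on the tool from outside, world axes, zero at the start; "ft_torque": the same for the moment, N m; "width": finger opening in m; "grip_force": force on a finger pad.
Only numpy, scipy, OpenCV 4.12 (cv2) and the standard library are available. Lean on these libraries where they do the work, as an engineer would, in place of code of your own. Each camera call takes 0.05 s, during which the arm holds its last target. There are 200 camera calls.

## Working session

There is one attempt and no reset: what is moved stays moved. The work goes in short steps, Python scripts to look and compute and a tool call to move; the robot and the scene stay as the last step left them, time stands still between calls to the robot, and variables do not carry over. Pictures are saved under pics/ and viewed, at most 10 in all, crops included, and the job is handed in when it is done.

```bash
mkdir -p pics
```

Create h.py:
```python
from bench import *
import numpy as np, cv2
def snap(n):
    c=camera(n); np.savez(f'{n}.npz',**{k:np.array(v) for k,v in c.items()}); return c
def load(n): return dict(np.load(f'{n}.npz'))
def pt(c,u,v,z=None):
    z=float(c['z_map'][v,u]) if z is None else z
    p=np.array([(u-c['cx'])/c['fx']*z,(v-c['cy'])/c['fy']*z,z])
    return c['eye']+c['orientation']@p
def cloud(c):
    v,u=np.mgrid[:400,:640]; z=c['z_map']
    p=np.stack([(u-c['cx'])/c['fx']*z,(v-c['cy'])/c['fy']*z,z],-1)
    return c['eye']+p@np.array(c['orientation']).T
```

Run:
```python
from h import *
for n in('side','top'):
    c=snap(n); cv2.imwrite(f'pics/{n}0.png',c['image'][...,::-1]); print(n,c['eye'],c['orientation'],c['fx'])
s=sense(); print(s['eef_rot'],s['t'],s['width'])
```

```text
side [-0.22497043 -0.70387461  1.06520864] [[ 0.70261677 -0.5059068   0.50038783]
 [-0.71151851 -0.49117505  0.50248232]
 [-0.00843121 -0.70908771 -0.70506988]] 427.6689463547242
top [0.31148559 0.01828055 1.55629494] [[-0.0281556  -0.99281476  0.11630183]
 [-0.99954708  0.02672609 -0.01383296]
 [ 0.01062528 -0.11663863 -0.99311758]] 506.395056886271
[[-9.61396840e-01  2.75164917e-01 -6.19657865e-04]
 [ 2.75165609e-01  9.61394865e-01 -1.94986761e-03]
 [ 5.92007280e-05 -2.04510510e-03 -9.99997907e-01]] 0.1 0.08515597263444372
```

View pics/side0.png

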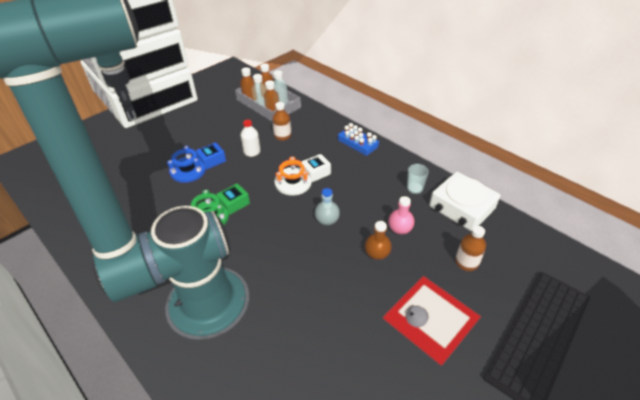

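View pics/top0.png

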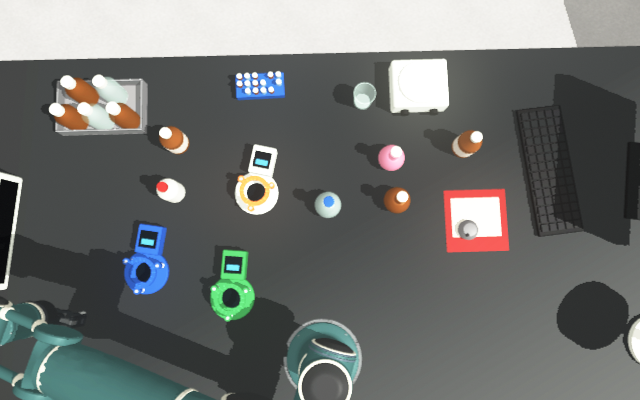

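Run:
```python
from h import *
T=load('top');S=load('side')
a=T['image'][120:260,210:450,::-1]; b=S['image'][120:290,240:500,::-1]
a=cv2.resize(a,(780,455));
b=cv2.resize(b,(800,523));cv2.imwrite('pics/a.png',a);cv2.imwrite('pics/b.png',b)
for n,c in(('top',T),('side',S)):
    P=cloud(c);hsv=cv2.cvtColor(c['image'],cv2.COLOR_RGB2HSV)
    r={'top':{'amber':(375,180,420,220),'clear':(310,185,345,222),'cr':(230,140,285,220)},'side':{'amber':(360,218,395,264),'clear':(310,185,343,228),'cr':(270,150,333,197)}}[n]
    for k,(u0,v0,u1,v1) in r.items():
        Q=P[v0:v1,u0:u1].reshape(-1,3);h=hsv[v0:v1,u0:u1].reshape(-1,3)
        for lo,hi in((.03,.048),(.048,.056),(.06,.078),(.085,.112),(.125,.14)):
            m=(Q[:,2]>lo)&(Q[:,2]<hi)
            if m.sum()>2:
                q=Q[m]; print(n,k,lo,m.sum(),q.min(0).round(3),q.max(0).round(3),q.mean(0).round(4))
        if k=='cr':
            m=(h[:,0]>5)&(h[:,0]<22)&(h[:,1]>140)&(Q[:,2]>.055)&(Q[:,2]<.08); q=Q[m]
            A=np.c_[2*q[:,:2],np.ones(len(q))];x=np.linalg.lstsq(A,(q[:,:2]**2).sum(1),rcond=None)[0]
            print('ring',n,m.sum(),q.mean(0),q.min(0),q.max(0),'fit',x[:2],np.sqrt(x[2]+x[0]**2+x[1]**2),np.median(q[:,2]))
```

```text
top amber 0.03 62 [ 0.426 -0.279  0.031] [ 0.504 -0.201  0.048] [ 0.4542 -0.225   0.0425]
top amber 0.048 82 [ 0.428 -0.278  0.048] [ 0.501 -0.202  0.056] [ 0.4636 -0.2341  0.0524]
top amber 0.06 205 [ 0.433 -0.273  0.06 ] [ 0.499 -0.206  0.077] [ 0.4621 -0.2342  0.067 ]
top amber 0.085 11 [ 0.451 -0.243  0.085] [ 0.469 -0.226  0.102] [ 0.4576 -0.2317  0.0928]
top amber 0.125 98 [ 0.45  -0.257  0.125] [ 0.481 -0.225  0.14 ] [ 0.4658 -0.2398  0.1328]
top clear 0.03 57 [ 0.419 -0.071  0.03 ] [0.495 0.007 0.048] [ 0.4456 -0.0249  0.042 ]
top clear 0.048 93 [ 0.421 -0.068  0.048] [0.494 0.007 0.056] [ 0.4513 -0.0324  0.0522]
top clear 0.06 210 [ 0.427 -0.064  0.06 ] [0.49  0.001 0.078] [ 0.4549 -0.0305  0.0665]
top clear 0.125 100 [ 0.442 -0.046  0.126] [ 0.473 -0.017  0.139] [ 0.4571 -0.0313  0.1328]
top cr 0.03 181 [0.443 0.121 0.03 ] [0.645 0.204 0.048] [0.5878 0.1596 0.0442]
top cr 0.048 471 [0.449 0.121 0.048] [0.643 0.203 0.056] [0.5965 0.1628 0.0515]
top cr 0.06 469 [0.442 0.127 0.06 ] [0.606 0.233 0.077] [0.5023 0.185  0.07  ]
ring top 34 [0.49734196 0.18462391 0.07033955] [0.444
[... 863 characters left out ...]
]
side clear 0.085 50 [ 0.441 -0.047  0.085] [ 0.464 -0.026  0.112] [ 0.4495 -0.0382  0.0987]
side clear 0.125 69 [ 0.438 -0.048  0.126] [ 0.472 -0.016  0.135] [ 0.455  -0.0325  0.1317]
side cr 0.03 188 [0.44 0.12 0.03] [0.642 0.227 0.048] [0.567  0.1563 0.0411]
side cr 0.048 236 [0.443 0.122 0.048] [0.642 0.217 0.056] [0.5874 0.1609 0.0509]
side cr 0.06 302 [0.442 0.126 0.06 ] [0.547 0.233 0.076] [0.4982 0.1827 0.0684]
side cr 0.125 69 [ 0.438 -0.048  0.126] [ 0.472 -0.016  0.135] [ 0.455  -0.0325  0.1317]
ring side 246 [0.49732114 0.18494601 0.06763342] [0.44198139 0.12556806 0.05632057] [0.54552529 0.23297522 0.07603255] fit [0.49798648 0.18362319] 0.041961532746204545 0.06817153384552616
```

View pics/a.png

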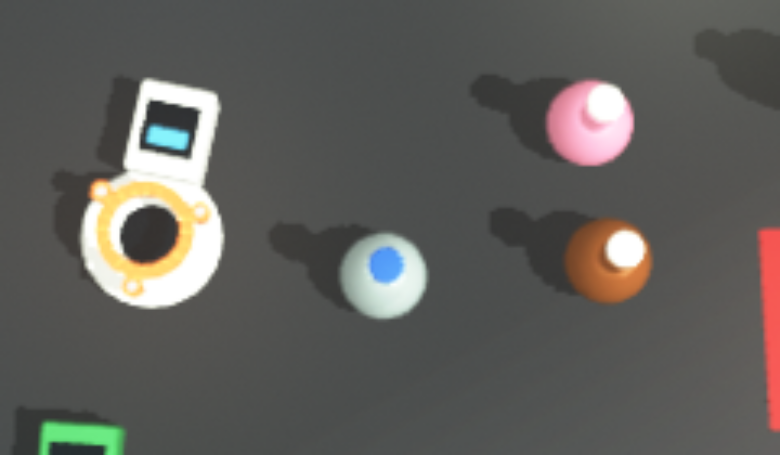

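View pics/b.png

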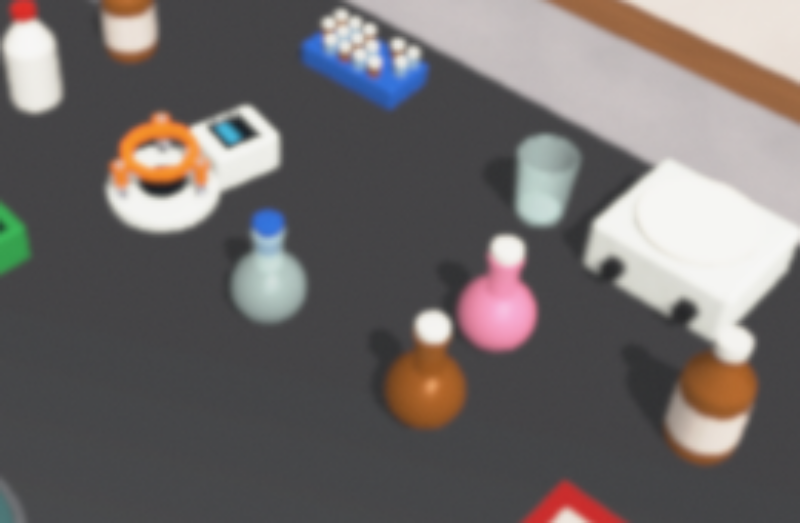

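Candidates for the flask, as (side) and (top) pixels:
- Amber flask with white stopper: (378,243) and (397,200). This is the target.
- Pink look-alike: (402,218) and (391,157).
- Clear flask with blue stopper: (327,208) and (328,204).
- Brown bottles with labels: (472,250) and (282,122) in the side view.

The crops confirm the amber flask. Its stopper top measures z = 0.133 at about (0.4655, -0.240). The right reader is the orange and white one at (257,193) in the top view. The blue and green ones are decoys.

Request:
shift_gripper --plan '[[[-0.037,-0.0257,0],[0,0,0]],[[-0.037,-0.0257,0],[0,0,0]],[[-0.037,-0.0257,0],[0,0,0]],[[-0.037,-0.0257,0],[0,0,0]],[[-0.037,-0.0257,0],[0,0,0]]]' --jaw 0.085 --grip_force 80

```text
t: 0.72
tcp_pos: [0.3288, 0.473, 0.2307]
eef_rot: [[-0.961, 0.275, -0.0], [0.275, 0.961, -0.001], [0.0, -0.001, -1.0]]
ft_force: [0.5, 0.3, -0.4]
width: 0.0851
grip_force: 0.0
```

Request:
shift_gripper --plan '[[[-0.037,-0.0257,0],[0,0,0]],[[-0.037,-0.0257,0],[0,0,0]],[[-0.037,-0.0257,0],[0,0,0]],[[-0.037,-0.0257,0],[0,0,0]],[[-0.037,-0.0257,0],[0,0,0]]]'

```text
t: 1.35
tcp_pos: [0.4712, 0.2986, 0.2308]
eef_rot: [[-0.961, 0.275, -0.001], [0.275, 0.961, -0.0], [0.001, -0.0, -1.0]]
ft_force: [0.7, -0.1, -0.3]
width: 0.0849
grip_force: 0.0
```

Request:
shift_gripper --plan '[[[-0.0144,-0.052,0],[0,0,0]],[[-0.0144,-0.052,0],[0,0,0]],[[-0.0144,-0.052,0],[0,0,0]],[[-0.0144,-0.052,0],[0,0,0]],[[-0.0144,-0.052,0],[0,0,0]]]'

```text
t: 1.98
tcp_pos: [0.4679, 0.0286, 0.231]
eef_rot: [[-0.961, 0.275, -0.0], [0.275, 0.961, -0.0], [0.0, -0.0, -1.0]]
ft_force: [0.3, -0.6, -0.6]
width: 0.0848
grip_force: 0.0
```

Request:
shift_gripper --plan '[[[-0.0144,-0.052,0],[0,0,0]],[[-0.0144,-0.052,0],[0,0,0]],[[-0.0144,-0.052,0],[0,0,0]],[[-0.0144,-0.052,0],[0,0,0]],[[0,0,0],[0,0,0]]]'

```text
t: 2.6
tcp_pos: [0.4659, -0.1888, 0.2309]
eef_rot: [[-0.96, 0.28, -0.001], [0.28, 0.96, -0.001], [0.001, -0.001, -1.0]]
ft_force: [-0.2, 0.3, -0.2]
width: 0.0851
grip_force: 0.0
```

Create plan.py:
```python
from h import *
import sys
s=sense();g=np.array([float(x) for x in sys.argv[1:4]])
print(s['t'],s['tcp_pos'],'tool delta',(np.array(s['eef_rot']).T@(g-s['tcp_pos'])).round(4),np.array(s['joint_pos']).round(1))
```

```bash
python3 plan.py 0.4655 -0.240 0.231
```

Run:
```python
from h import *
from scipy.optimize import minimize
for n,(u0,v0,u1,v1) in {'top':(225,140,290,222),'side':(262,145,333,200)}.items():
    c=load(n);Q=cloud(c)[v0:v1,u0:u1].reshape(-1,3)
    for lo,hi,R in((.064,.076,.045),(.013,.023,.066)):
        q=Q[(Q[:,2]>lo)&(Q[:,2]<hi)]
        q=q[np.hypot(q[:,0]-.4975,q[:,1]-.184)<(.05 if R<.05 else .068)]
        def f(x):
            r=np.hypot(q[:,0]-x[0],q[:,1]-x[1]); o=np.clip(r-R,0,.004)
            i=np.clip(.032-r,0,.004) if R<.05 else 0
            return (o**2+i**2).sum()*1e6
        b=minimize(f,[.4975,.184],method='Nelder-Mead').x
        r=np.hypot(*(q[:,:2]-b).T); print(n,R,len(q),b.round(4),np.percentile(r,[1,50,99]).round(4),np.median(q[:,2]), q[:,:2].min(0),q[:,:2].max(0))
    q=Q[(Q[:,2]>.049)&(Q[:,2]<.056)&(Q[:,0]>.56)]; print('box',q.mean(0),q.min(0),q.max(0))
```

```text
2.6 [ 0.46591846 -0.18875218  0.23085518] tool delta [-0.014  -0.0493 -0.0001] [-2.490e+01 -3.700e+00  1.126e+02 -1.000e-01  7.120e+01 -9.860e+01]
top 0.045 372 [0.5018 0.1839] [0.0317 0.0395 0.0522] 0.07029017003601545 [0.44989037 0.13605841] [0.54571282 0.22832605]
top 0.066 757 [0.5017 0.1851] [0.005  0.0494 0.0655] 0.018269413280151747 [0.43669141 0.11919508] [0.5630436  0.25099182]
box [0.59942826 0.16379619 0.05189769] [0.56010136 0.12354676 0.04902452] [0.64304707 0.20276508 0.05599875]
side 0.045 224 [0.5007 0.1852] [0.0291 0.0394 0.0507] 0.06894041722685368 [0.44885153 0.13532522] [0.54672636 0.23201804]
side 0.066 455 [0.4985 0.1823] [0.0048 0.045  0.0654] 0.0175321669897055 [0.43416649 0.11748708] [0.55805241 0.24493178]
box [0.59744657 0.16188485 0.05129247] [0.56018188 0.12680916 0.04900256] [0.63865986 0.20172427 0.05594613]
```

Request:
shift_gripper --plan '[[[-0.014,-0.0498,0],[0,0,0]],[[0,0,0.05],[0,0,0]],[[0,0,0.03],[0,0,0]],[[0,0,0],[0,0,0]]]'

```text
t: 3.1
tcp_pos: [0.4638, -0.235, 0.148]
eef_rot: [[-0.961, 0.275, -0.006], [0.275, 0.962, 0.004], [0.007, 0.002, -1.0]]
ft_force: [0.2, 0.1, 0.1]
width: 0.0849
grip_force: 0.0
```

```bash
python3 plan.py 0.465 -0.2405 0.075
```

Run:
```python
from h import *
c=snap('side'); cv2.imwrite('pics/c.png',cv2.resize(c['image'][150:300,290:490,::-1],(800,600)))
```

```text
3.1 [ 0.46381899 -0.23500795  0.14795254] tool delta [-0.0032 -0.0051  0.0729] [ -29.6    2.6  115.5    0.    62.4 -103.7]
```

View pics/c.png

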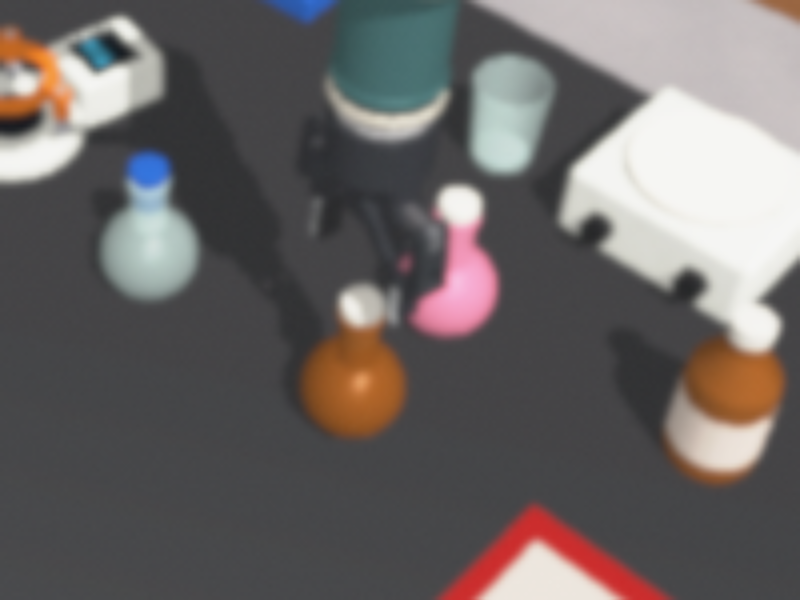

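The side crop shows the open fingertips at about (315,225) and (393,315). They straddle the white stopper at (360,305), and the pink flask behind is clear of them.

Request:
shift_gripper --plan '[[[0,0,0],[0,0,0]],[[0,0,0],[0,0,0]]]'

```text
t: 3.4
tcp_pos: [0.4676, -0.2377, 0.1533]
eef_rot: [[-0.962, 0.275, 0.003], [0.275, 0.962, -0.002], [-0.003, -0.001, -1.0]]
ft_force: [1.5, 0.1, 0.1]
width: 0.085
grip_force: 0.0
```

```bash
python3 plan.py 0.465 -0.2405 0.075
```

```text
3.4 [ 0.46761931 -0.23766024  0.15329179] tool delta [ 0.002  -0.0034  0.0783] [ -29.7    2.4  115.1    0.    62.3 -103.7]
```

Request:
shift_gripper --plan '[[[0.001,-0.0034,0.018],[0,0,0]],[[0,0,0.02],[0,0,0]],[[0,0,0.02],[0,0,0]],[[0,0,0.01],[0,0,0]],[[0,0,0],[0,0,0]]]'

```text
t: 4.03
tcp_pos: [0.4635, -0.2399, 0.0821]
eef_rot: [[-0.961, 0.275, -0.002], [0.275, 0.961, 0.001], [0.002, 0.001, -1.0]]
ft_force: [1.1, 0.1, -0.4]
width: 0.085
grip_force: 0.0
```

Request:
shift_gripper --plan '[[[0,0,0],[0,0,0]],[[0,0,0],[0,0,0]]]'

```text
t: 4.28
tcp_pos: [0.4651, -0.2407, 0.0842]
eef_rot: [[-0.961, 0.275, 0.002], [0.275, 0.961, -0.001], [-0.002, -0.0, -1.0]]
ft_force: [0.8, 0.7, 0.1]
width: 0.0849
grip_force: 0.0
```

```bash
python3 plan.py 0.465 -0.2405 0.075
```

```text
4.275 [ 0.46510198 -0.24072509  0.0842014 ] tool delta [0.0002 0.0002 0.0092] [ -30.1    6.9  118.4   -0.    54.6 -104.1]
```

Request:
shift_gripper --plan '[[[0,0,0.009],[0,0,0]],[[0,0,0],[0,0,0]],[[0,0,0],[0,0,0]]]'

```text
t: 4.65
tcp_pos: [0.4642, -0.2402, 0.0741]
eef_rot: [[-0.961, 0.275, -0.0], [0.275, 0.961, 0.0], [0.0, 0.0, -1.0]]
ft_force: [0.5, -0.2, 0.1]
width: 0.0851
grip_force: 0.0
```

Request:
shift_gripper --plan '[[[0,0,0],[0,0,0]],[[0,0,0],[0,0,0]],[[0,0,0],[0,0,0]],[[0,0,0],[0,0,0]],[[0,0,0],[0,0,0]]]' --jaw 0.02 --grip_force 80

```text
t: 5.28
tcp_pos: [0.4646, -0.2402, 0.0744]
eef_rot: [[-0.961, 0.275, 0.0], [0.275, 0.961, 0.0], [-0.0, 0.0, -1.0]]
ft_force: [0.2, 0.8, 0.9]
width: 0.0296
grip_force: 78.4
```

Request:
shift_gripper --plan '[[[0,0,0],[0,0,0]],[[0,0,0],[0,0,0]],[[0,0,0],[0,0,0]]]'

```text
t: 5.65
tcp_pos: [0.4646, -0.2402, 0.0744]
eef_rot: [[-0.961, 0.275, 0.0], [0.275, 0.961, 0.0], [-0.0, 0.0, -1.0]]
ft_force: [1.3, 2.1, 1.2]
width: 0.0296
grip_force: 78.4
```

Request:
shift_gripper --plan '[[[0,0,-0.01],[0,0,0]],[[0,0,-0.03],[0,0,0]],[[0,0,-0.045],[0,0,0]],[[0,0,-0.045],[0,0,0]],[[0,0,-0.04],[0,0,0]]]'

```text
t: 6.28
tcp_pos: [0.4642, -0.2406, 0.2465]
eef_rot: [[-0.961, 0.275, 0.001], [0.275, 0.961, -0.001], [-0.001, -0.001, -1.0]]
ft_force: [0.3, -0.1, -1.2]
width: 0.0292
grip_force: 78.6
```

Request:
shift_gripper --plan '[[[0,0,-0.02],[0,0,0]],[[0,0,0],[0,0,0]],[[0,0,0],[0,0,0]],[[0,0,0],[0,0,0]]]'

```text
t: 6.78
tcp_pos: [0.4633, -0.2397, 0.2619]
eef_rot: [[-0.961, 0.275, -0.004], [0.275, 0.961, 0.002], [0.004, 0.001, -1.0]]
ft_force: [0.2, 0.6, -0.8]
width: 0.0298
grip_force: 78.6
```

```bash
python3 plan.py .501 .1842 .265
```

Run:
```python
from h import *
c=snap('side'); cv2.imwrite('pics/d.png',cv2.resize(c['image'][120:280,290:490,::-1],(750,600)))
```

```text
6.775 [ 0.46330741 -0.23969309  0.26186937] tool delta [ 0.0804  0.4179 -0.0024] [ -30.1   -2.5  108.1   -0.    74.6 -104.1]
```

View pics/d.png

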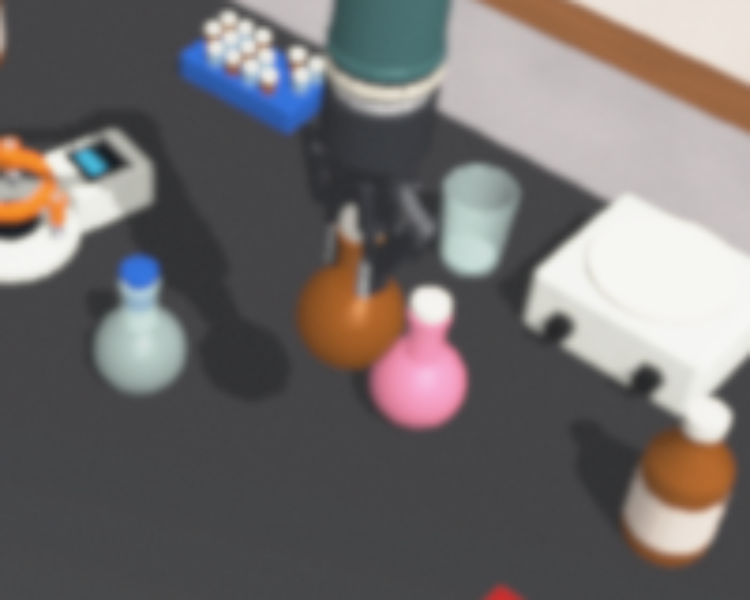

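The side crop shows the amber flask at (350,315), held upright by the neck and clear of the bench. The pink and clear flasks haven't moved. Next I carry it to the ring.

Request:
shift_gripper --plan '[[[0.003,0.015,0],[0,0,0]],[[0.006,0.03,0],[0,0,0]],[[0.006,0.03,0],[0,0,0]],[[0.006,0.03,0],[0,0,0]],[[0.006,0.03,0],[0,0,0]]]'

```text
t: 7.45
tcp_pos: [0.4753, -0.1011, 0.2639]
eef_rot: [[-0.961, 0.275, -0.001], [0.275, 0.961, 0.001], [0.001, 0.0, -1.0]]
ft_force: [-0.1, 0.2, -0.9]
width: 0.0294
grip_force: 78.7
```

Request:
shift_gripper --plan '[[[0.006,0.03,0],[0,0,0]],[[0.006,0.03,0],[0,0,0]],[[0.006,0.03,0],[0,0,0]],[[0.006,0.03,0],[0,0,0]],[[0.006,0.03,0],[0,0,0]]]'

```text
t: 8.07
tcp_pos: [0.4874, 0.0513, 0.264]
eef_rot: [[-0.962, 0.275, -0.001], [0.275, 0.962, 0.0], [0.001, 0.0, -1.0]]
ft_force: [0.3, -0.1, 0.1]
width: 0.0295
grip_force: 78.7
```

Request:
shift_gripper --plan '[[[0.006,0.03,0],[0,0,0]],[[0.006,0.03,0],[0,0,0]],[[0.006,0.03,0],[0,0,0]],[[0.006,0.03,0],[0,0,0]],[[0.0026,0.0129,0],[0,0,0]]]'

```text
t: 8.7
tcp_pos: [0.4983, 0.1864, 0.2639]
eef_rot: [[-0.962, 0.273, -0.001], [0.273, 0.962, 0.0], [0.001, -0.0, -1.0]]
ft_force: [-1.0, -0.6, -1.9]
width: 0.0294
grip_force: 78.7
```

Request:
shift_gripper --plan '[[[0,0,0],[0,0,0]],[[0,0,0],[0,0,0]],[[0,0,0],[0,0,0]],[[0,0,0],[0,0,0]]]'

```text
t: 9.2
tcp_pos: [0.4991, 0.1838, 0.2644]
eef_rot: [[-0.961, 0.276, 0.0], [0.276, 0.961, -0.0], [-0.0, -0.0, -1.0]]
ft_force: [0.2, -0.6, -0.9]
width: 0.0293
grip_force: 78.7
```

```bash
python3 plan.py .501 .1842 .20
```

```text
9.2 [0.49912412 0.18375781 0.26436596] tool delta [-0.0017  0.0009  0.0644] [ 17.5  -1.6 107.   -0.   74.6 -56.4]
```

Request:
shift_gripper --plan '[[[-0.0017,0.0009,0.03],[0,0,0]],[[0,0,0.04],[0,0,0]],[[0,0,0.03],[0,0,0]],[[0,0,0.012],[0,0,0]],[[0,0,0],[0,0,0]]]'

```text
t: 9.82
tcp_pos: [0.5006, 0.1845, 0.1518]
eef_rot: [[-0.961, 0.276, -0.001], [0.276, 0.961, -0.0], [0.001, -0.001, -1.0]]
ft_force: [-0.6, -0.1, -1.5]
width: 0.0298
grip_force: 78.7
```

Request:
shift_gripper --plan '[[[0,0,0],[0,0,0]],[[0,0,0],[0,0,0]]]'

```text
t: 10.07
tcp_pos: [0.5021, 0.1852, 0.154]
eef_rot: [[-0.961, 0.275, 0.003], [0.275, 0.961, 0.001], [-0.002, 0.002, -1.0]]
ft_force: [0.2, 0.2, -0.6]
width: 0.0294
grip_force: 78.7
```

```bash
python3 plan.py .501 .1842 .1334
```

Create look.py:
```python
from h import *
from scipy.optimize import least_squares
import sys
s=sense();t=np.array(s['tcp_pos']);print(t)
for n in('side','top'):
    c=snap(n);P=cloud(c).reshape(-1,3);h=cv2.cvtColor(c['image'],cv2.COLOR_RGB2HSV).reshape(-1,3)
    u0,v0,w,hh={'side':(240,110,130,100),'top':(205,130,100,100)}[n]
    cv2.imwrite(f'pics/{sys.argv[1]}_{n}.png',cv2.resize(c['image'][v0:v0+hh,u0:u0+w,::-1],None,fx=6,fy=6,interpolation=cv2.INTER_CUBIC))
    zo=t[2]-.0744; d=P-[t[0],t[1],zo+.035]
    m=(np.abs(np.linalg.norm(d,axis=1)-.04)<.006)&(P[:,2]>.075)&(P[:,2]<zo+.066)&(h[:,0]<20)&(h[:,1]>100)
    q=P[m]
    if len(q)>15:
        f=least_squares(lambda x:np.linalg.norm(q-x,axis=1)-.04,[t[0],t[1],zo+.035],loss='soft_l1',f_scale=.002)
        print(n,'bulb',len(q),f.x.round(4),'origin z',f.x[2]-.035)
```

```bash
python3 look.py e
```

```text
10.075 [0.50210523 0.18521479 0.1539583 ] tool delta [ 0.0008 -0.0013  0.0206] [ 17.6   3.5 113.8  -0.   62.5 -56.4]
[0.50210523 0.18521479 0.1539583 ]
side bulb 297 [0.5039 0.1848 0.1136] origin z 0.07862280004553125
top bulb 113 [0.5036 0.1826 0.1149] origin z 0.07991540300922394
```

View pics/e_side.png

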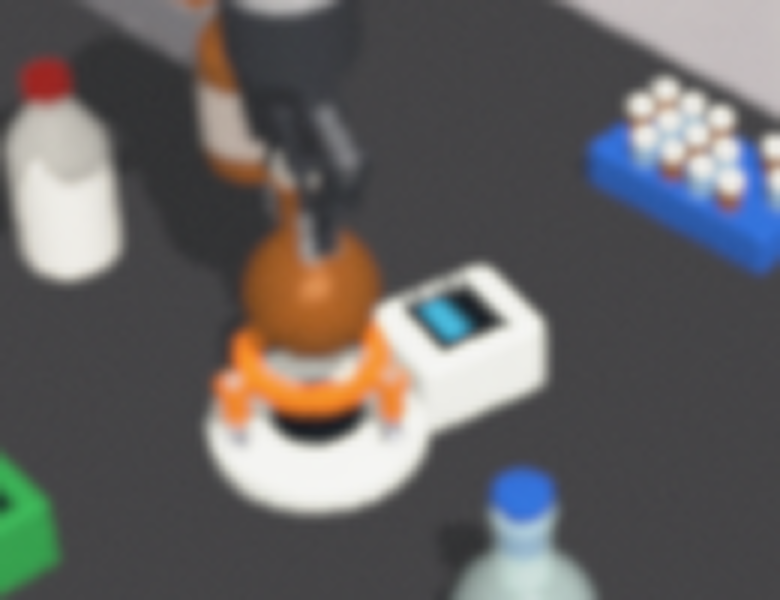

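The side crop shows the flask upright just above the orange ring, with the bulb at (312,290) and the ring centre at about (314,360). The depth fit puts the bulb about 2.5 mm too far in +x, so I correct that and lower slowly.

Request:
shift_gripper --plan '[[[0.0024,-0.0007,0.004],[0,0,0]],[[0,0,0.005],[0,0,0]],[[0,0,0.004],[0,0,0]],[[0,0,0],[0,0,0]],[[0,0,0],[0,0,0]]]'

```text
t: 10.8
tcp_pos: [0.4984, 0.1849, 0.1392]
eef_rot: [[-0.961, 0.275, -0.0], [0.275, 0.961, -0.0], [0.0, -0.0, -1.0]]
ft_force: [-0.3, 0.2, -0.5]
width: 0.0295
grip_force: 78.7
```

Request:
shift_gripper --plan '[[[0,0,0.003],[0,0,0]],[[0,0,0.002],[0,0,0]],[[0,0,0],[0,0,0]],[[0,0,0],[0,0,0]]]'

```text
t: 11.3
tcp_pos: [0.4991, 0.1852, 0.1349]
eef_rot: [[-0.961, 0.275, 0.002], [0.275, 0.961, 0.001], [-0.001, 0.001, -1.0]]
ft_force: [0.4, 0.8, 2.0]
width: 0.0295
grip_force: 78.9
```

```bash
python3 look.py f
```

```text
[0.49914127 0.1852344  0.13493354]
side bulb 286 [0.5013 0.1844 0.0949] origin z 0.05994736994167167
top bulb 115 [0.5006 0.1839 0.0945] origin z 0.05951897186570401
```

Request:
shift_gripper --plan '[[[0,0,0.003],[0,0,0]],[[0,0,0.003],[0,0,0]],[[0,0,0.003],[0,0,0]],[[0,0,0],[0,0,0]],[[0,0,0],[0,0,0]]]' --grip_force 100

```text
t: 12.02
tcp_pos: [0.4992, 0.1852, 0.126]
eef_rot: [[-0.961, 0.275, 0.002], [0.275, 0.961, 0.001], [-0.001, 0.001, -1.0]]
ft_force: [0.5, 2.7, 6.9]
width: 0.0288
grip_force: 97.7
```

Request:
shift_gripper --plan '[[[0,0,0.003],[0,0,0]],[[0,0,0.003],[0,0,0]],[[0,0,0.002],[0,0,0]],[[0,0,0],[0,0,0]],[[0,0,0],[0,0,0]]]'

```text
t: 12.65
tcp_pos: [0.4997, 0.1855, 0.1188]
eef_rot: [[-0.961, 0.275, 0.003], [0.275, 0.961, 0.001], [-0.002, 0.002, -1.0]]
ft_force: [0.7, 3.0, 10.5]
width: 0.0294
grip_force: 97.8
```

```bash
python3 -c "from h import *;s=sense();print(s['ft_force'],s['ft_torque'])"
```

```text
[ 0.74957621  2.98895178 10.46025543] [0.36275509 0.07508461 0.00721039]
```

Request:
shift_gripper --plan '[[[0,0.0007,0.002],[0,0,0]],[[0,0,0.002],[0,0,0]],[[0,0,0],[0,0,0]],[[0,0,0],[0,0,0]]]'

```text
t: 13.15
tcp_pos: [0.5003, 0.1863, 0.1152]
eef_rot: [[-0.961, 0.275, 0.004], [0.275, 0.961, 0.001], [-0.003, 0.002, -1.0]]
ft_force: [0.6, 2.7, 11.2]
width: 0.0292
grip_force: 97.8
```

Request:
shift_gripper --plan '[[[0,0,0.001],[0,0,0]],[[0,0,0],[0,0,0]],[[0,0,0],[0,0,0]]]'

```text
t: 13.52
tcp_pos: [0.5004, 0.1863, 0.1143]
eef_rot: [[-0.961, 0.275, 0.004], [0.275, 0.961, 0.002], [-0.003, 0.002, -1.0]]
ft_force: [1.1, 2.0, 10.6]
width: 0.0293
grip_force: 97.8
```

Request:
shift_gripper --plan '[[[0,0,0.001],[0,0,0]],[[0,0,0],[0,0,0]],[[0,0,0],[0,0,0]]]'

```text
t: 13.9
tcp_pos: [0.5006, 0.1866, 0.1137]
eef_rot: [[-0.961, 0.275, 0.004], [0.275, 0.961, 0.002], [-0.004, 0.003, -1.0]]
ft_force: [1.0, 3.0, 11.7]
width: 0.0295
grip_force: 98.0
```

Request:
shift_gripper --plan '[[[0,0,0.001],[0,0,0]],[[0,0,0],[0,0,0]],[[0,0,0],[0,0,0]]]'

```text
t: 14.28
tcp_pos: [0.5009, 0.1868, 0.1133]
eef_rot: [[-0.961, 0.275, 0.005], [0.275, 0.961, 0.002], [-0.004, 0.004, -1.0]]
ft_force: [-0.6, 4.0, 14.8]
width: 0.029
grip_force: 98.1
```

Request:
shift_gripper --plan '[[[0,0,0.001],[0,0,0]],[[0,0,0],[0,0,0]],[[0,0,0],[0,0,0]]]'

```text
t: 14.65
tcp_pos: [0.5011, 0.187, 0.113]
eef_rot: [[-0.961, 0.275, 0.005], [0.275, 0.961, 0.003], [-0.004, 0.004, -1.0]]
ft_force: [-1.5, 2.7, 19.1]
width: 0.0293
grip_force: 98.1
```

```bash
python3 look.py g
```

```text
[0.50110107 0.18697494 0.11301572]
side bulb 220 [0.5024 0.1859 0.072 ] origin z 0.03696410911570816
top bulb 99 [0.5022 0.1845 0.0734] origin z 0.038395137464351414
```

Request:
shift_gripper --plan '[[[0,0,0.001],[0,0,0]],[[0,0,0],[0,0,0]],[[0,0,0],[0,0,0]],[[0,0,0],[0,0,0]]]'

```text
t: 15.25
tcp_pos: [0.5013, 0.1874, 0.1124]
eef_rot: [[-0.961, 0.276, 0.006], [0.276, 0.961, 0.004], [-0.005, 0.005, -1.0]]
ft_force: [-1.7, 4.4, 19.9]
width: 0.0291
grip_force: 98.0
```

```bash
python3 look.py k
```

```text
[0.50127847 0.18739306 0.11235029]
side bulb 208 [0.5025 0.1865 0.0708] origin z 0.0357649157057294
top bulb 102 [0.5028 0.186  0.0724] origin z 0.03735358248857919
```

View pics/k_side.png

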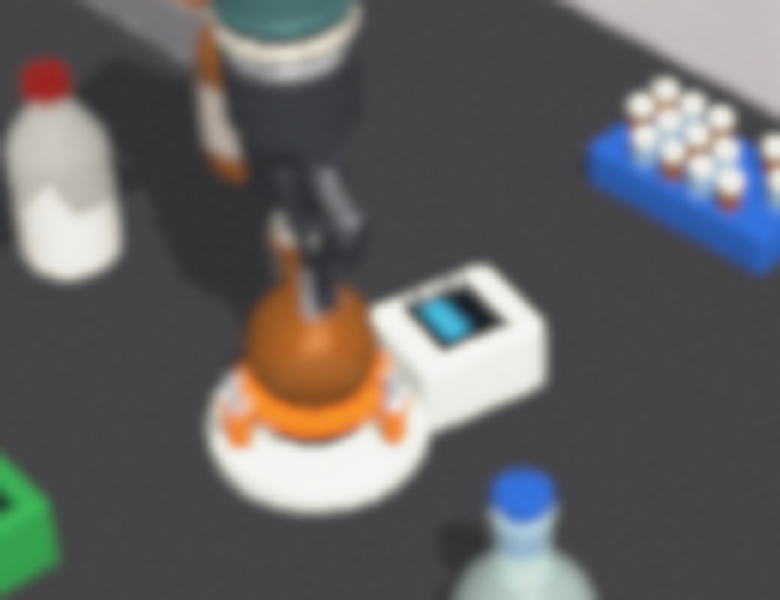

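Request:
shift_gripper --plan '[[[0,0,0.0005],[0,0,0]],[[0,0,0],[0,0,0]],[[0,0,0],[0,0,0]],[[0,0,0],[0,0,0]],[[0,0,0],[0,0,0]]]'

```text
t: 15.98
tcp_pos: [0.5014, 0.1874, 0.1123]
eef_rot: [[-0.961, 0.276, 0.006], [0.276, 0.961, 0.004], [-0.005, 0.005, -1.0]]
ft_force: [-3.1, 4.1, 22.2]
width: 0.029
grip_force: 98.0
```

Run:
```python
from h import *
for n in('side','top'):
    c=snap(n);P=cloud(c).reshape(-1,3);h=cv2.cvtColor(c['image'],cv2.COLOR_RGB2HSV).reshape(-1,3)
    r=np.hypot(P[:,0]-.501,P[:,1]-.1845)
    m=(r>.041)&(r<.064)&(P[:,2]>.03)&(P[:,2]<.08)&(h[:,0]>5)&(h[:,0]<22)&(h[:,1]>120)
    print(n,m.sum(),np.percentile(P[m,2],[10,50,75,90]).round(4))
s=sense();print(s['t'],s['ft_force'],np.array(s['tcp_pos']))
```

```text
side 79 [0.0369 0.0462 0.0499 0.0525]
top 9 [0.0468 0.0502 0.0521 0.0533]
16.075 [-3.09765408  4.23565719 22.38797083] [0.50136209 0.18740004 0.11231596]
```

The ring's upper face is at about 0.050 m, which is its stop. The force is a steady 22 N, well above the spring's 13 N, and the grip is holding.

```bash
python3 -c "from bench import *;print(job_done())"
```

```text
the job is handed in; nothing more can be done
None
```

The amber flask is upright in the orange ring, still gripped and pressed fully down at the stop (ring face about 50 mm above the bench, 22 N push), and the job was handed in at about 16 s.

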